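# Slide the chocolate carrier out from under the lip and serve it on the mirror tray

## Robot

A 6-joint arm with a two-finger parallel gripper is mounted at the origin on the work surface. World frame = base frame: x ahead of the robot, y to its left, z up, the work surface at z = 0. Lengths are in m, angles in rad, forces in N, time in s.
With the tool pointing down it reaches from about 0.35 to 0.775 m from the base axis. Payload 5.5 kg.
Tool frame: the origin (TCP) lies on the centre line of the jaws, within the pads' length; the fingertips stand 11 mm ahead of it and the grasp point (between the pads) lies 8 mm behind it (env.tip_extent is the distance from the TCP to the fingertips, in m); z points along the fingers, y is the line along which they close (so a half turn about z gives the same grasp; the last joint's range is limited). The gripper opens to 85 mm and grips with 20 to 120 N. Pads are 22 mm wide; open, the fingers measure 114 mm over their backs; the gripper's body (76 mm by 85 mm) begins 54 mm behind the grasp point. The pads swing forward as they close: fully open they stand 13 mm farther back than shut.
Start: joints at [1.071, 0.313, 0.046, 1.304, 0, 1.431], TCP at [0.202, 0.538, 0.242] pointing down, gripper open.
Joint ranges: [-2.76, 2.76], [-0.86, 1.69], [-1.03, 1.26], [-2.2, 2.34], [-1.47, 1.5], [-3.14, 3.14]. Speed limits (rad/s): [2.57, 2.57, 3.14, 3.14, 3.14, 3.14].

## Interface

Orientations are given as a unit quaternion [w, x, y, z].
In Python, from workcell import env gives the robot as it stands.
- The arm moves only by the shell command python3 -m jog 'ROWS' [FORCE]. ROWS is JSON, a list of rows, each a list of 5 numbers: the gripper's target within -1 to 1 (shut at 1, half-way at 0, fully open at -1), then the shift along the tool's x, y, z in m, then the turn about the tool's z in degrees. In form: [[fingers, tx, ty, tz, turn], ...]. A call has 1 to 5 rows; each row shifts and turns the commanded pose from where the row before left it, along the tool's axes as they then stand; what a row does not reach is not made up. A row lasts 1/12 s, in which the tool goes at most 41.7 mm and 7.16 degrees, less where a joint would pass 70% of its speed; a pose out of reach is approached as far as the arm can. A call is refused whole if a number of a shift passes 0.0417 or a number of a turn 7.16, either way. A call with a gripper value outside its range is refused whole. The fingers move at their own pace and stop on an object; FORCE is the grip in N (left out, the last holds). Time passes only in rows, so rows that do not move let the fingers close. It gives the time, the measured TCP pose, the force, the opening and the grip force at its end, in the units of the state.
- env.get_state(): the state, without advancing time (a new reading comes with each control period).
- env.read_camera(name): name is "side" or "top" or "wrist"; returns a dict with "img" (384x512x3 uint8, red, green, blue), "fov_y" (degrees; the focal length in pixels is half the picture's height over the tangent of half this angle, whatever the lens; pixels are square), "cx", "cy" (the principal point, pixels), "T" (4x4, takes a point from camera to world coordinates). Camera axes: x right, y up, looking along -z (the intrinsics and any distortion apply to the point x, -y, -z); pixel columns grow to the right and rows downward; lengths in m; the calibration is good to about 2 mm. A picture is of the moment at which its call begins. There is no depth.
- env.hand_in(): hands the job in; it is judged then, once.
The state is a dict: "clock": time; "joint_pos": joint angles; "qvel": joint speeds; "tau": joint torques, N m; "tcp_pos": TCP position; "orientation": TCP orientation; "wrist_force": force on the tool from outside, world axes, zero at the start; "ft_torque": the same for the moment, N m; "finger_gap": finger opening in m; "grip_force": force on a finger pad.
Only numpy, scipy, OpenCV 4.12 (cv2) and the standard library are available. Lean on these libraries where they do the work, as an engineer would, in place of code of your own. Each camera call takes 0.05 s, during which the arm holds its last target. There are 200 camera calls.

## Task

The white chocolate carrier stands in the steel decorating stand with its far end under an overhanging lip. Slide it straight out along the stand until it is clear of the lip, without forcing it up against the lip, then lift it, carry it level and set it down gently, flat on the mirror inside the silver frame, about centred and lengthwise with the tray. Let go of it; no chocolate may fall out or topple, and the gift box, the biscuit plate and the jar stay where they are.

Things in the scene. Friction and masses are not known exactly. Their poses are not given: they have to be found in the camera images.
- carrier_grip (a point): centre of the grip bar of the loose white chocolate carrier, over the carrier's centre and balance point, 68 mm above its underside. The bar is 90 mm long (x), 14 mm wide (y), 18 mm tall, on two posts 80 mm apart; pinch it across y. Axes: x along the carrier's length (its +x end starts under the lip), z up. The space beside the bar is free down to the chocolates' tops, 42 mm below this point.
- carrier: the same carrier: white plastic compartment tray, 180 (x) x 120 (y) x 24 mm high, with the loop handle on its middle, 77 mm high in all; origin at the centre of its underside, axes as above. About 0.3 kg, with the six chocolates 0.4 kg. It starts 1 to 7 mm short of fully home in the stand.
- stand_seat (a point): point of the fixed steel stand where the carrier's underside centre lies when fully home: on top of the base plate, 14 mm above the counter. +x to back wall and lip, -x to the open front (towards the robot), z up. The plate reaches from 152 mm before to 98 mm behind this point, 160 mm wide (y). Side guides, 12 mm high, leave the carrier 7 mm of play each side.
- lip: steel lip, 46 x 160 x 8 mm, on the stand's back wall; origin on the counter 27 mm before stand_seat, same axes. It spans 52 to 98 mm behind stand_seat, underside 29 mm, top 37 mm above the base plate. A carrier fully home has its last 38 mm under it, 5 mm of air above the rim: it must be slid at least 38 mm to -x from home before it can rise.
- mirror_center (a point): centre of the flat mirror of the ornate silver serving tray (fixed), on its surface, 8 mm above the counter. The mirror is 220 (x) x 160 mm (y) inside a raised silver frame 10 to 13 mm above the mirror; outside about 300 x 240 mm. x along its length, z up; either way round will do.
- mirror_tray: the same silver tray; origin at the centre of its underside, on the counter
- chocolate0_center (a point): centre of loose chocolate 0, 34 x 30 x 20 mm, 20 g, brown with a caramel crown relief; the six stand in the carrier's compartments (the six compartments lie in 3 columns along the carrier's x and 2 rows along its y)
- chocolate1_center (a point): centre of loose chocolate 1, 34 x 30 x 20 mm, 20 g, brown with a caramel crown relief; the six stand in the carrier's compartments (the six compartments lie in 3 columns along the carrier's x and 2 rows along its y)
- chocolate2_center (a point): centre of loose chocolate 2, 34 x 30 x 20 mm, 20 g, brown with a caramel crown relief; the six stand in the carrier's compartments (the six compartments lie in 3 columns along the carrier's x and 2 rows along its y)
- chocolate3_center (a point): centre of loose chocolate 3, 34 x 30 x 20 mm, 20 g, brown with a caramel crown relief; the six stand in the carrier's compartments (the six compartments lie in 3 columns along the carrier's x and 2 rows along its y)
- chocolate4_center (a point): centre of loose chocolate 4, 34 x 30 x 20 mm, 20 g, brown with a caramel crown relief; the six stand in the carrier's compartments (the six compartments lie in 3 columns along the carrier's x and 2 rows along its y)
- chocolate5_center (a point): centre of loose chocolate 5, 34 x 30 x 20 mm, 20 g, brown with a caramel crown relief; the six stand in the carrier's compartments (the six compartments lie in 3 columns along the carrier's x and 2 rows along its y)
- gift_box: bystander: closed white gift box 116 x 156 x 45 mm, origin centre of underside
- biscuit_plate: bystander: white plate 140 mm across with three round chocolate biscuits, 23 mm high in all, origin centre of underside
- glaze_jar: bystander: jar 64 mm across and 65 mm high, origin centre of underside
There are look-alikes about, which are no part of the job. Leave any red or yellow look-alike of the part that bears chocolate2_center alone.

How it is judged:
By the outcome, as a careful person would: the job done as asked, in the order asked, and still so for the second after the job is handed in, with the robot touching nothing.
It also fails if it takes over 43 s, if anything falls off the work surface, if the arm or the gripper's body presses on something with over 40 N, if the wrist force passes 120 N, or if a joint passes its speed limit or range.

## Working session

There is one attempt and no reset: what is moved stays moved. The work goes in short steps, Python scripts to look and compute and a shell command to move; the robot and the scene stay as the last step left them, time stands still between calls to the robot, and variables do not carry over. Pictures are saved under pics/ and viewed, at most 10 in all, crops included, and the job is handed in when it is done.

```bash
mkdir -p pics; ls; python3 - <<'E'
from workcell import env
import cv2,numpy as np,pickle
d={}
for n in("top","side"):
    r=env.read_camera(n);d[n]=r;cv2.imwrite(f"pics/{n}0.png",cv2.resize(r["img"][:,:,::-1],(800,600),interpolation=cv2.INTER_CUBIC))
    print(n,[ (k,np.round(v,4).tolist()) for k,v in r.items() if k!="img" ])
pickle.dump(d,open("c0.pkl","wb"))
print(env.get_state(),env.tip_extent)
E
```

```text
pics
top [('fov_y', 43.4741), ('cx', 260.5854), ('cy', 194.3142), ('T', [[0.0128, 0.991, -0.1335, 0.4203], [-0.9999, 0.012, -0.0066, -0.0041], [-0.0049, 0.1336, 0.991, 1.4645], [0.0, 0.0, 0.0, 1.0]])]
side [('fov_y', 45.8015), ('cx', 257.9626), ('cy', 190.8697), ('T', [[0.8582, 0.2929, -0.4217, 0.0453], [-0.5134, 0.4901, -0.7044, -0.9762], [0.0004, 0.821, 0.571, 0.8808], [0.0, 0.0, 0.0, 1.0]])]
{'clock': 0.1, 'joint_pos': array([ 1.07138016e+00,  3.13926213e-01,  4.51168703e-02,  1.30355546e+00,
       -7.55945669e-06,  1.43120670e+00]), 'qvel': array([-0.0002091 , -0.00283741,  0.00415943, -0.00174995, -0.0007467 ,
        0.00213528]), 'tau': array([ 4.07022293e-03, -4.81725490e+01,  2.99243939e+01,  1.26292370e-02,
       -7.19145532e-05,  1.72154625e-05]), 'tcp_pos': array([0.20227304, 0.53781301, 0.24150741]), 'orientation': array([-2.42736187e-04,  1.78944183e-01,  9.83858915e-01, -7.45735210e-04]), 'wrist_force': array([ 0.6792347 , -0.22485907, -0.08625179]), 'ft_torque': array([-0.02920018,  0.01903283,  0.04095662]), 'grip_force': 0.0, 'finger_gap': 0.08522691592960902} 0.011
```

View pics/top0.png

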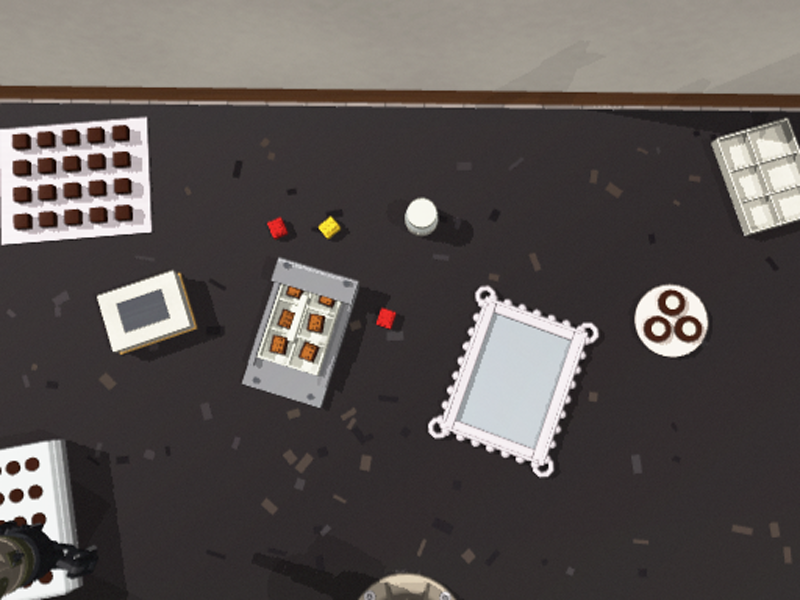

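View pics/side0.png

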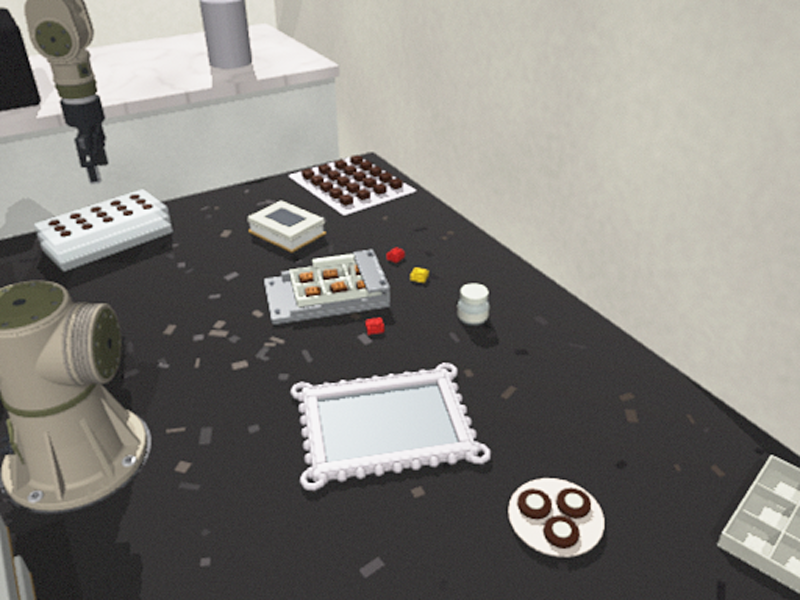

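The top view shows the stand at about (300,330) with its lip at the upper end, and the tray at (515,380). The side view shows the carrier's handle at about (335,265). I'll enlarge both for exact corners.

```bash
python3 - <<'E'
import cv2,pickle,numpy as np
d=pickle.load(open("c0.pkl","rb"))
t=d["top"]["img"][:,:,::-1];s=d["side"]["img"][:,:,::-1]
# top crop rows160-310 cols150-400 ; side rows 150-215 cols 160-260
a=cv2.resize(t[160:265,150:235],None,fx=5.6,fy=5.6,interpolation=cv2.INTER_CUBIC)
cv2.imwrite("pics/a.png",a)
b=cv2.resize(s[150:215,160:260],None,fx=8,fy=8,interpolation=cv2.INTER_CUBIC)
cv2.imwrite("pics/b.png",b); print(a.shape,b.shape)
E
```

```text
(588, 476, 3) (520, 800, 3)
```

View pics/a.png

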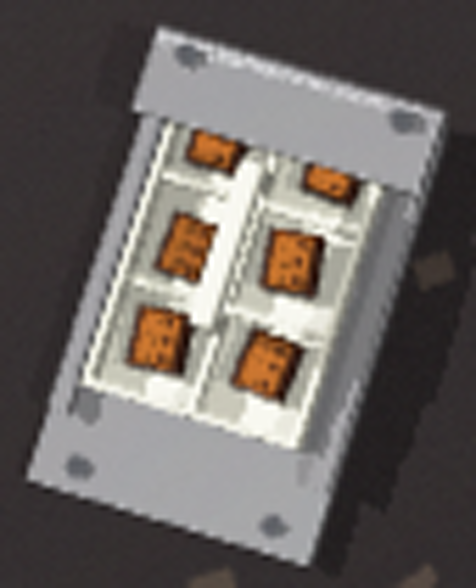

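View pics/b.png

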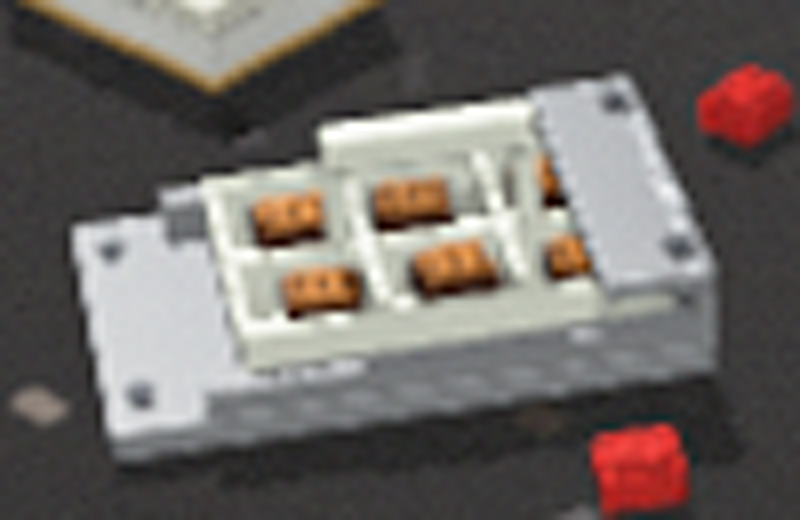

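```bash
cat > h.py <<'E'
import numpy as np,pickle
d=pickle.load(open("c0.pkl","rb"))
def ray(c,uv,z):
    c=d[c] if isinstance(c,str) else c
    f=192/np.tan(np.radians(c["fov_y"]/2));uv=np.atleast_2d(uv).astype(float)
    v=np.c_[(uv[:,0]-c["cx"])/f,-(uv[:,1]-c["cy"])/f,-np.ones(len(uv))]@c["T"][:3,:3].T
    o=c["T"][:3,3]; return o+v*((z-o[2])/v[:,2])[:,None]
E
python3 - <<'E'
from h import *
np.set_printoptions(precision=4,suppress=True)
A=lambda p:(np.array(p)+.5)/5.6-.5+[150,160]
B=lambda p:(np.array(p)+.5)/8-.5+[160,150]
W=lambda p:(np.array(p)+.5)/1.5625-.5
def show(n,P):
    c=P.mean(0); L=[np.linalg.norm(P[i]-P[(i+1)%len(P)]) for i in range(len(P))]
    yaw=[np.degrees(np.arctan2(*(P[(i+1)%len(P)]-P[i])[[1,0]])) for i in range(len(P))]
    print(n,"\n",P,"\n c",c,"L",np.array(L),"yaw",np.array(yaw))
show("lip top",ray("top",A([(160,28),(445,113),(417,193),(133,110)]),.051))
show("plate front",ray("top",A([(28,480),(308,565)]),.014))
show("carrier front rim",ray("top",A([(85,383),(298,447)]),.038))
show("bar top",ray("top",A([(240,160),(268,165),(218,330),(192,318)]),.091))
show("side lip",ray("side",B([(540,90),(628,75),(715,275),(605,297)]),.051))
show("side plate front",ray("side",B([(75,228),(118,440)]),.014))
show("side rim front",ray("side",B([(205,182),(245,345)]),.038))
show("side bar top left-front",ray("side",B([(322,128)]),.091))
show("tray rings top",ray("top",W([(485,296),(588,332),(543,466),(438,427)]),.008))
show("tray rings side",ray("side",W([(302,391),(447,373),(479,455),(313,480)]),.008))
show("mirror top",ray("top",W([(494,311),(577,333),(533,452),(456,428)]),.010))
E
```

```text
lip top 
 [[0.6974 0.2528 0.051 ]
 [0.6532 0.0996 0.051 ]
 [0.6102 0.1135 0.051 ]
 [0.6529 0.2655 0.051 ]] 
 c [0.6534 0.1828 0.051 ] L [0.1594 0.0452 0.1579 0.0463] yaw [-106.0754  162.1144   74.3191  -16.0228]
plate front 
 [[0.4575 0.3215 0.014 ]
 [0.4143 0.1701 0.014 ]] 
 c [0.4359 0.2458 0.014 ] L [0.1574 0.1574] yaw [-105.9217   74.0783]
carrier front rim 
 [[0.5083 0.288  0.038 ]
 [0.476  0.1743 0.038 ]] 
 c [0.4922 0.2311 0.038 ] L [0.1183 0.1183] yaw [-105.8605   74.1395]
bar top 
 [[0.6208 0.2018 0.091 ]
 [0.6184 0.1873 0.091 ]
 [0.5329 0.2102 0.091 ]
 [0.5389 0.2237 0.091 ]] 
 c [0.5778 0.2057 0.091 ] L [0.0147 0.0885 0.0148 0.0848] yaw [-99.4971 164.9532  66.1063 -15.0103]
side lip 
 [[0.6599 0.2631 0.051 ]
 [0.6995 0.2545 0.051 ]
 [0.6531 0.0967 0.051 ]
 [0.6069 0.1057 0.051 ]] 
 c [0.6548 0.18   0.051 ] L [0.0405 0.1645 0.0471 0.1661] yaw [ -12.2795 -106.3555  168.9498   71.4122]
side plate front 
 [[0.4595 0.3191 0.014 ]
 [0.4161 0.1646 0.014 ]] 
 c [0.4378 0.2419 0.014 ] L [0.1604 0.1604] yaw [-105.6774   74.3226]
side rim front 
 [[0.5097 0.2885 0.038 ]
 [0.4746 0.16
[... 175 characters left out ...]
]
tray rings top 
 [[ 0.6339 -0.1459  0.008 ]
 [ 0.5657 -0.3456  0.008 ]
 [ 0.3094 -0.2555  0.008 ]
 [ 0.3799 -0.0559  0.008 ]] 
 c [ 0.4722 -0.2007  0.008 ] L [0.2111 0.2717 0.2117 0.2695] yaw [-108.8517  160.6219   70.5621  -19.5075]
tray rings side 
 [[ 0.3814 -0.0572  0.008 ]
 [ 0.6347 -0.1507  0.008 ]
 [ 0.566  -0.3473  0.008 ]
 [ 0.3109 -0.2558  0.008 ]] 
 c [ 0.4732 -0.2028  0.008 ] L [0.27   0.2083 0.271  0.2108] yaw [ -20.2663 -109.2509  160.2654   70.4721]
mirror top 
 [[ 0.6043 -0.1632  0.01  ]
 [ 0.5633 -0.3238  0.01  ]
 [ 0.3354 -0.2365  0.01  ]
 [ 0.3785 -0.0902  0.01  ]] 
 c [ 0.4704 -0.2034  0.01  ] L [0.1658 0.2441 0.1525 0.2373] yaw [-104.3217  159.0268   73.592   -17.9178]
```

The stand, seat and tray measurements agree between the two cameras: seat at (.582,.203) with yaw -16°, carrier at (.579,.2045) and about 3.5 mm short of home, tray centre at (.4725,-.2015) with yaw -19.7°. I'll turn the tool -4.6° and go over the bar.

```bash
python3 -m jog '[[0,0,0,0,-4.6],[0,-0.02,-0.0095,0,0],[0,-0.035,-0.0167,0,0],[0,-0.035,-0.0167,0,0],[0,-0.035,-0.0167,0,0]]' 40
python3 -m jog '[[0,-0.035,-0.0167,0,0],[0,-0.035,-0.0167,0,0],[0,-0.035,-0.0167,0,0],[0,-0.035,-0.0167,0,0],[0,-0.035,-0.0167,0,0]]'
python3 -m jog '[[0,-0.035,-0.0167,0,0],[0,-0.035,-0.0167,0,0],[0,-0.035,-0.0167,0,0],[0,-0.035,-0.0167,0,0],[0,-0.014,-0.0067,0,0]]'
python3 -m jog '[[0,0,0,0.03,0],[0,0,0,0.03,0],[0,0,0,0,0],[0,0,0,0,0]]'
python3 - <<'E'
from workcell import env
from h import *
import cv2
from scipy.spatial.transform import Rotation as R
s=env.get_state();q=s["orientation"];M=R.from_quat(np.r_[q[1:],q[0]]).as_matrix()
print(M.round(4),s["tcp_pos"])
D=np.array([.579,.2045,.074])-s["tcp_pos"];print("tool shift",M.T@D,"yaw y",np.degrees(np.arctan2(M[1,1],M[0,1])))
r=env.read_camera("wrist");pickle.dump(r,open("w.pkl","wb"))
cv2.imwrite("pics/w0.png",cv2.resize(r["img"][:,:,::-1],(800,600),interpolation=cv2.INTER_CUBIC))
E
```

```text
clock: 0.52
tcp_pos: [0.3065, 0.4454, 0.2418]
orientation: [-0.0, 0.138, 0.99, -0.0]
wrist_force: [0.7, -0.1, -0.5]
finger_gap: 0.0426
grip_force: 0.0
clock: 0.93
tcp_pos: [0.4522, 0.3163, 0.242]
orientation: [-0.0, 0.139, 0.99, -0.0]
wrist_force: [1.2, 1.4, -0.5]
finger_gap: 0.0425
grip_force: 0.0
clock: 1.35
tcp_pos: [0.5823, 0.2011, 0.2413]
orientation: [0.0, 0.141, 0.99, -0.001]
wrist_force: [-1.0, 2.0, 0.9]
finger_gap: 0.0429
grip_force: 0.0
clock: 1.68
tcp_pos: [0.5771, 0.2046, 0.1805]
orientation: [-0.003, 0.139, 0.99, -0.001]
wrist_force: [0.5, 0.5, 1.5]
finger_gap: 0.0427
grip_force: 0.0
[[-9.612e-01  2.757e-01 -5.400e-03]
 [ 2.757e-01  9.612e-01 -9.000e-04]
 [ 4.900e-03 -2.400e-03 -1.000e+00]] [0.57714616 0.20456042 0.18048976]
tool shift [-0.00232317  0.00070825  0.10647821] yaw y 73.99396510088988
```

View pics/w0.png

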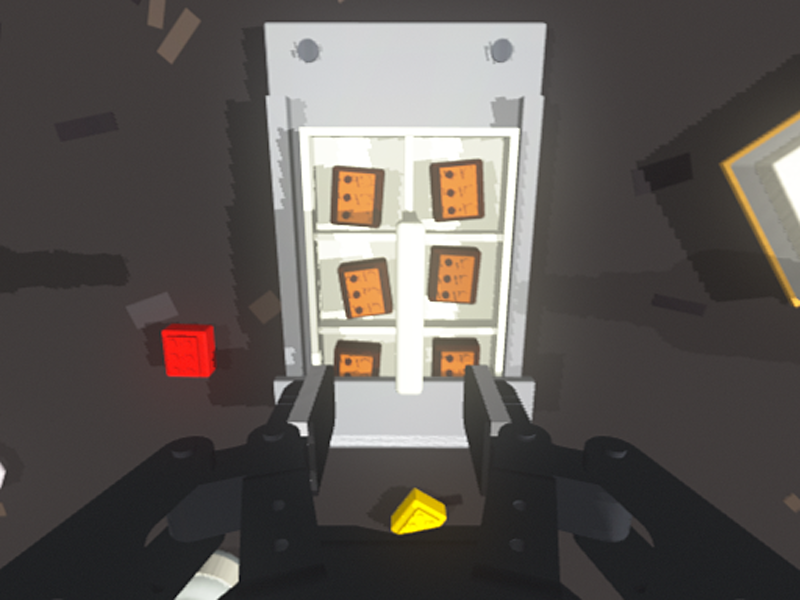

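The wrist view shows the bar at about (398..424, 224..393), between the fingers and parallel to the tool. I'll check its position from this camera.

```bash
python3 - <<'E'
from h import *
c=pickle.load(open("w.pkl","rb"))
W=lambda p:(np.array(p)+.5)/1.5625-.5
f=lambda p,z:ray(c,W(p),z).round(4)
P=f([(398,224),(424,224),(423,393),(397,393)],.091);print(P,P.mean(0))
Q=f([(300,129),(519,129)],.038);print("rim front",Q,Q.mean(0)+.09*np.array([.9613,-.2756,0]))
Q=f([(265,22),(546,23)],.014);print("plate front",Q,Q.mean(0)+.152*np.array([.9613,-.2756,0]))
E
```

```text
[[0.5349 0.2161 0.091 ]
 [0.5382 0.2277 0.091 ]
 [0.6225 0.2043 0.091 ]
 [0.6188 0.1913 0.091 ]] [0.5786  0.20985 0.091  ]
rim front [[0.4769 0.1767 0.038 ]
 [0.51   0.292  0.038 ]] [0.579967 0.209546 0.038   ]
plate front [[0.4153 0.1725 0.014 ]
 [0.4595 0.324  0.014 ]] [0.5835176 0.2063588 0.014    ]
```

```bash
python3 -m jog '[[0,-0.0015,0.003,0.03,0],[0,0,0,0.03,0],[0,0,0,0.025,0],[0,0,0,0.015,0],[0,0,0,0.006,0]]'
python3 -m jog '[[0,0,0,0,0],[0,0,0,0,0],[0.2,0,0,0,0],[0.4,0,0,0,0],[0.5,0,0,0,0]]' 40
python3 -m jog '[[0.6,0,0,0,0],[0.7,0,0,0,0],[0.8,0,0,0,0],[1,0,0,0,0],[1,0,0,0,0]]' 40
python3 -m jog '[[1,0,0,0,0],[1,0,0,0,0]]'
```

```text
clock: 2.15
tcp_pos: [0.5809, 0.2078, 0.0759]
orientation: [-0.0, 0.139, 0.99, -0.0]
wrist_force: [-0.5, -1.0, -0.5]
finger_gap: 0.0427
grip_force: 0.0
clock: 2.57
tcp_pos: [0.5823, 0.2075, 0.0778]
orientation: [0.001, 0.139, 0.99, 0.0]
wrist_force: [0.3, -1.7, 1.0]
finger_gap: 0.0213
grip_force: 0.0
clock: 2.98
tcp_pos: [0.5819, 0.2075, 0.0773]
orientation: [0.001, 0.139, 0.99, 0.0]
wrist_force: [-0.8, 0.8, 5.3]
finger_gap: 0.0134
grip_force: 39.5
clock: 3.15
tcp_pos: [0.5819, 0.2075, 0.0773]
orientation: [0.001, 0.139, 0.99, 0.0]
wrist_force: [-0.5, 0.5, 5.8]
finger_gap: 0.0137
grip_force: 39.5
```

Gripped: 13.7 mm opening, 39.5 N. Next is the slide, straight along tool +x, 52 mm in small steps.

```bash
python3 -m jog '[[1,0.001,0,0,0],[1,0.002,0,0,0],[1,0.003,0,0,0],[1,0.004,0,0,0],[1,0.004,0,0,0]]' 60
python3 -m jog '[[1,0.004,0,0,0],[1,0.004,0,0,0],[1,0.004,0,0,0],[1,0.004,0,0,0],[1,0.004,0,0,0]]'
python3 -m jog '[[1,0.004,0,0,0],[1,0.004,0,0,0],[1,0.004,0,0,0],[1,0.003,0,0,0],[1,0.003,0,0,0]]'
python3 -m jog '[[1,0,0,0,0],[1,0,0,0,0],[1,0,0,0,0]]'
python3 - <<'E'
from workcell import env
from h import *
import cv2
a=env.read_camera("top")["img"];b=env.read_camera("side")["img"]
o=[cv2.resize(x[:,:,::-1],(390,480),interpolation=cv2.INTER_CUBIC) for x in (a[155:271,145:240],b[140:235,155:255])]
cv2.imwrite("pics/s1.png",np.hstack(o))
E
```

```text
clock: 3.57
tcp_pos: [0.5697, 0.211, 0.0773]
orientation: [0.002, 0.14, 0.99, 0.0]
wrist_force: [5.3, -2.1, 4.8]
finger_gap: 0.0126
grip_force: 59.1
clock: 3.98
tcp_pos: [0.5503, 0.2166, 0.0773]
orientation: [0.002, 0.14, 0.99, 0.0]
wrist_force: [5.0, -1.5, 5.0]
finger_gap: 0.0129
grip_force: 59.1
clock: 4.4
tcp_pos: [0.533, 0.2216, 0.0773]
orientation: [0.002, 0.139, 0.99, 0.0]
wrist_force: [4.4, -1.3, 4.3]
finger_gap: 0.013
grip_force: 59.1
clock: 4.65
tcp_pos: [0.5324, 0.2218, 0.0773]
orientation: [0.001, 0.139, 0.99, 0.0]
wrist_force: [2.4, -0.4, 6.6]
finger_gap: 0.0128
grip_force: 59.3
```

View pics/s1.png

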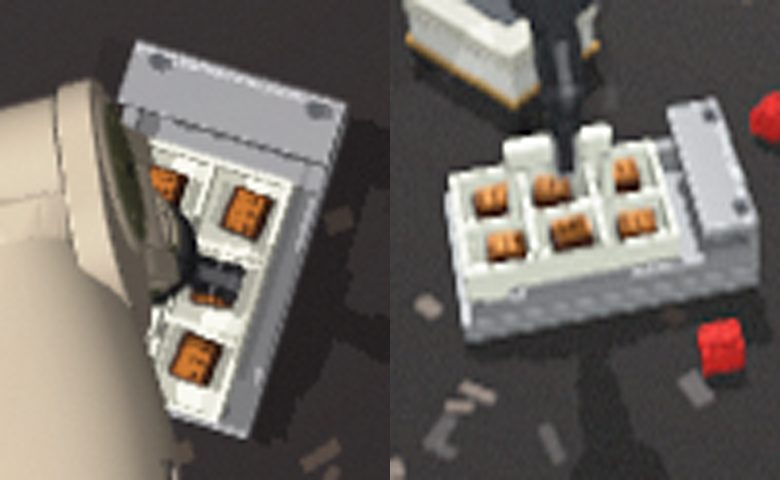

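Clear of the lip by more than 10 mm, and all six chocolates are standing. Lifting gently.

```bash
python3 -m jog '[[1,0,0,-0.001,0],[1,0,0,-0.001,0],[1,0,0,-0.002,0],[1,0,0,-0.002,0],[1,0,0,-0.002,0]]'
python3 -m jog '[[1,0,0,-0.003,0],[1,0,0,-0.004,0],[1,0,0,-0.006,0],[1,0,0,-0.008,0],[1,0,0,-0.008,0]]'
python3 -m jog '[[1,0,0,-0.008,0],[1,0,0,-0.008,0],[1,0,0,-0.008,0],[1,0,0,-0.008,0],[1,0,0,-0.008,0]]'
python3 -m jog '[[1,0,0,-0.006,0],[1,0,0,-0.004,0],[1,0,0,-0.002,0],[1,0,0,0,0],[1,0,0,0,0]]'
python3 - <<'E'
from workcell import env
from h import *
import cv2
np.set_printoptions(precision=4,suppress=True)
s=env.get_state();print(s["tcp_pos"],s["orientation"],s["wrist_force"],s["ft_torque"],s["finger_gap"])
r=env.read_camera("wrist");pickle.dump(r,open("w.pkl","wb"))
b=env.read_camera("side")["img"]
cv2.imwrite("pics/s2.png",np.hstack([cv2.resize(x[:,:,::-1],z,interpolation=cv2.INTER_CUBIC) for x,z in((r["img"][:, :],(512,384)),(b[80:240,150:270],(288,384)))]))
E
```

```text
clock: 5.17
tcp_pos: [0.5298, 0.2213, 0.0832]
orientation: [-0.002, 0.139, 0.99, -0.001]
wrist_force: [-0.3, 0.2, -5.0]
finger_gap: 0.0129
grip_force: 58.4
clock: 5.58
tcp_pos: [0.5314, 0.2216, 0.1142]
orientation: [-0.0, 0.139, 0.99, 0.0]
wrist_force: [0.1, 0.2, -5.3]
finger_gap: 0.013
grip_force: 58.5
clock: 6.0
tcp_pos: [0.5314, 0.2216, 0.1543]
orientation: [0.0, 0.139, 0.99, 0.0]
wrist_force: [-0.3, 0.1, -5.1]
finger_gap: 0.0128
grip_force: 58.5
clock: 6.42
tcp_pos: [0.5312, 0.2216, 0.1651]
orientation: [-0.0, 0.139, 0.99, -0.0]
wrist_force: [-0.7, -0.3, -4.7]
finger_gap: 0.0128
grip_force: 58.5
[0.5312 0.2216 0.1651] [-0.0002  0.1393  0.9903 -0.    ] [-0.7344 -0.267  -4.7222] [-0.0073  0.0084  0.0404] 0.012849960028169554
```

View pics/s2.png

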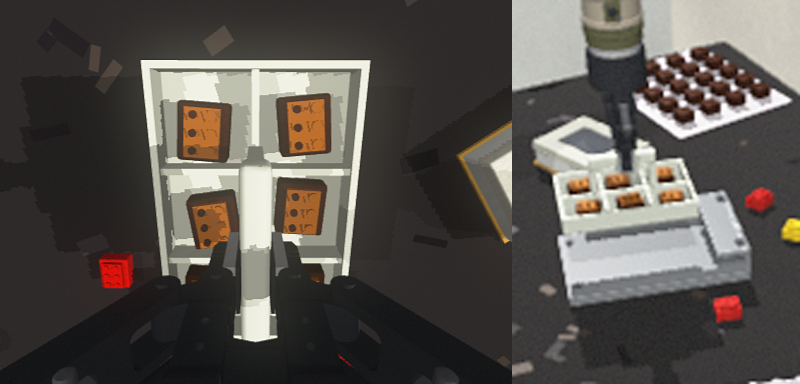

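The carrier hangs level in the air with its chocolates upright. Its rim front corners are at (142,61) and (370,61) in the wrist picture, and the bar runs from about row 164 to row 338.

```bash
python3 - <<'E'
from workcell import env
from h import *
from scipy.spatial.transform import Rotation as R
np.set_printoptions(precision=4,suppress=True)
c=pickle.load(open("w.pkl","rb"));s=env.get_state()
q=s["orientation"];M=R.from_quat(np.r_[q[1:],q[0]]).as_matrix();t=s["tcp_pos"];print(M)
L=lambda uv,z:(ray(c,uv,z)-t)@M
Q=L([(142,61),(370,61)],t[2]-.0393);print("rim tool",Q,Q.mean(0)-[.09,0,0],np.linalg.norm(Q[1]-Q[0]))
P=L([(242,165),(270,165),(277,338),(234,338)],t[2]+.0137);print("bar tool",P,P.mean(0))
a=np.radians(-19.7);off=np.array([-.001 -.002,0,0])
cw=t+M@off
D=np.array([.4725,-.2015,0])-cw; print("carrier",cw,"D world",D)
E
```

```text
[[-0.9612  0.2759 -0.001 ]
 [ 0.2759  0.9612 -0.0002]
 [ 0.0009 -0.0005 -1.    ]]
rim tool [[ 0.0928 -0.059   0.0394]
 [ 0.0927  0.0602  0.0394]] [0.0028 0.0006 0.0394] 0.11923490226156265
bar tool [[ 0.0485 -0.0052 -0.0137]
 [ 0.0485  0.0059 -0.0137]
 [-0.0357  0.0105 -0.0137]
 [-0.0356 -0.0101 -0.0137]] [ 0.0064  0.0003 -0.0137]
carrier [0.5339 0.2207 0.1647] D world [-0.0614 -0.4222 -0.1647]
```

Carrier centre is at tool x +3 mm. Turning 3.7°, then carrying smoothly.

```bash
python3 -m jog '[[1,0,0,0,0.6],[1,0,0,0,1.2],[1,0,0,0,1.2],[1,0,0,0,0.7],[1,0,0,0,0]]'
python3 -m jog '[[1,-0.0004,-0.002,0,0],[1,-0.0009,-0.004,0,0],[1,-0.0013,-0.006,0,0],[1,-0.0017,-0.008,0,0],[1,-0.0022,-0.01,0,0]]'
python3 -m jog '[[1,-0.0026,-0.012,0,0],[1,-0.003,-0.014,0,0],[1,-0.0032,-0.015,0,0],[1,-0.0032,-0.015,0,0],[1,-0.0032,-0.015,0,0]]'
python3 -m jog '[[1,-0.0033,-0.015,0,0],[1,-0.0033,-0.015,0,0],[1,-0.0033,-0.015,0,0],[1,-0.0033,-0.015,0,0],[1,-0.0033,-0.015,0,0]]'
python3 -m jog '[[1,-0.0033,-0.015,0,0],[1,-0.0033,-0.015,0,0],[1,-0.0033,-0.015,0,0],[1,-0.0033,-0.015,0,0],[1,-0.0033,-0.015,0,0]]'
python3 -m jog '[[1,-0.0033,-0.015,0,0],[1,-0.0033,-0.015,0,0],[1,-0.0033,-0.015,0,0],[1,-0.0033,-0.015,0,0],[1,-0.0033,-0.015,0,0]]'
python3 -m jog '[[1,-0.0032,-0.015,0,0],[1,-0.0032,-0.015,0,0],[1,-0.003,-0.014,0,0],[1,-0.0026,-0.012,0,0],[1,-0.0022,-0.01,0,0]]'
python3 -m jog '[[1,-0.0017,-0.008,0,0],[1,-0.0014,-0.007,0,0],[1,-0.0011,-0.005,0,0],[1,-0.0009,-0.004,0,0],[1,-0.0004,-0.002,0,0]]'
python3 -m jog '[[1,0,0,0,0],[1,0,0,0,0],[1,0,0,0,0],[1,0,0,0,0]]'
python3 - <<'E'
from workcell import env
from h import *
import cv2
from scipy.spatial.transform import Rotation as R
s=env.get_state();q=s["orientation"];M=R.from_quat(np.r_[q[1:],q[0]]).as_matrix();t=s["tcp_pos"]
print(M.round(4),t,"shift to go",(M.T@(np.array([.4753,-.2025,.0713])-t)).round(4))
r=env.read_camera("wrist");pickle.dump(r,open("w.pkl","wb"))
b=env.read_camera("side")["img"]
cv2.imwrite("pics/s3.png",np.hstack([cv2.resize(x[:,:,::-1],z,interpolation=cv2.INTER_CUBIC) for x,z in((r["img"],(512,384)),(b[160:320,180:300],(288,384)))]))
E
```

```text
clock: 6.93
tcp_pos: [0.5314, 0.2216, 0.1652]
orientation: [-0.0, 0.172, 0.985, 0.0]
wrist_force: [0.9, 0.5, -3.9]
finger_gap: 0.013
grip_force: 58.5
clock: 7.35
tcp_pos: [0.5272, 0.1905, 0.1653]
orientation: [0.0, 0.171, 0.985, 0.0]
wrist_force: [-0.0, 0.4, -5.5]
finger_gap: 0.0126
grip_force: 58.5
clock: 7.77
tcp_pos: [0.5173, 0.1174, 0.1654]
orientation: [0.0, 0.172, 0.985, -0.0]
wrist_force: [-0.1, 0.3, -5.1]
finger_gap: 0.0132
grip_force: 58.5
clock: 8.18
tcp_pos: [0.5074, 0.0412, 0.1655]
orientation: [0.0, 0.172, 0.985, -0.0]
wrist_force: [0.8, -0.9, -4.6]
finger_gap: 0.0128
grip_force: 58.5
clock: 8.6
tcp_pos: [0.4975, -0.0349, 0.1655]
orientation: [0.0, 0.172, 0.985, -0.0]
wrist_force: [0.1, 0.4, -5.2]
finger_gap: 0.0132
grip_force: 58.5
clock: 9.02
tcp_pos: [0.4875, -0.1109, 0.1655]
orientation: [0.0, 0.172, 0.985, -0.0]
wrist_force: [0.1, -0.2, -5.4]
finger_gap: 0.0131
grip_force: 58.5
clock: 9.43
tcp_pos: [0.4788, -0.1779, 0.1654]
orientation: [0.0, 0.172, 0.985, -0.0]
wrist_force: [0.3, 0.1, -5.1]
finger_gap: 0.0126
grip_force: 58.6
clock: 9.85
tcp_pos: [0.476, -0.2029, 0.1652]
orientation: [0.0, 0.171, 0.985, 0.0]
wrist_force: [0.7, -0.1, -5.7]
finger_gap: 0.0128
grip_force: 58.6
clock: 10.18
tcp_pos: [0.476, -0.2021, 0.1653]
orientation: [-0.0, 0.171, 0.985, 0.0]
wrist_force: [-1.0, -0.2, -4.6]
finger_gap: 0.0128
grip_force: 58.6
[[-9.416e-01  3.367e-01 -0.000e+00]
 [ 3.367e-01  9.416e-01  2.000e-04]
 [ 1.000e-04  2.000e-04 -1.000e+00]] [ 0.47600423 -0.20214403  0.16526568] shift to go [ 0.0005 -0.0006  0.094 ]
```

View pics/s3.png

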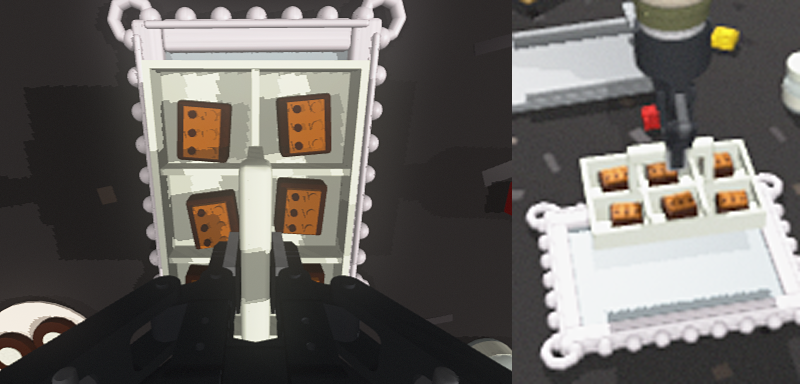

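The carrier is centred and parallel over the frame (rings symmetric at about columns 130 and 383, carrier centre at 256). Lowering it, slowly at the end.

```bash
python3 -m jog '[[1,0.0005,-0.0005,0.002,0],[1,0,0,0.004,0],[1,0,0,0.006,0],[1,0,0,0.008,0],[1,0,0,0.009,0]]'
python3 -m jog '[[1,0,0,0.009,0],[1,0,0,0.009,0],[1,0,0,0.008,0],[1,0,0,0.007,0],[1,0,0,0.006,0]]'
python3 -m jog '[[1,0,0,0.005,0],[1,0,0,0.004,0],[1,0,0,0.003,0],[1,0,0,0.002,0],[1,0,0,0.002,0]]'
python3 -m jog '[[1,0,0,0.002,0],[1,0,0,0.001,0],[1,0,0,0.001,0],[1,0,0,0,0],[1,0,0,0,0]]'
```

```text
clock: 10.7
tcp_pos: [0.4753, -0.2029, 0.1355]
orientation: [0.0, 0.171, 0.985, 0.0]
wrist_force: [-0.1, -0.0, -4.7]
finger_gap: 0.013
grip_force: 58.6
clock: 11.12
tcp_pos: [0.4751, -0.2027, 0.0962]
orientation: [-0.0, 0.171, 0.985, 0.0]
wrist_force: [0.2, -0.1, -4.9]
finger_gap: 0.0124
grip_force: 58.5
clock: 11.53
tcp_pos: [0.4755, -0.203, 0.0813]
orientation: [0.0, 0.171, 0.985, -0.0]
wrist_force: [0.2, -0.0, -4.2]
finger_gap: 0.0131
grip_force: 58.5
clock: 11.95
tcp_pos: [0.4754, -0.2029, 0.0774]
orientation: [0.0, 0.171, 0.985, 0.0]
wrist_force: [-0.5, -0.0, -4.5]
finger_gap: 0.0127
grip_force: 58.6
```

```bash
python3 -m jog '[[1,0,0,0.001,0],[1,0,0,0.001,0],[1,0,0,0.001,0],[1,0,0,0.001,0],[1,0,0,0,0]]'
python3 -m jog '[[1,0,0,0.0005,0],[1,0,0,0.0005,0],[1,0,0,0.0005,0],[1,0,0,0,0],[1,0,0,0,0]]'
```

```text
clock: 12.37
tcp_pos: [0.4752, -0.2027, 0.073]
orientation: [-0.0, 0.171, 0.985, 0.0]
wrist_force: [-0.7, -0.7, -5.3]
finger_gap: 0.0131
grip_force: 58.5
clock: 12.78
tcp_pos: [0.4753, -0.2028, 0.0717]
orientation: [-0.0, 0.171, 0.985, 0.0]
wrist_force: [-0.2, -0.4, -4.8]
finger_gap: 0.0126
grip_force: 58.5
```

```bash
python3 -m jog '[[1,0,0,0.0005,0],[1,0,0,0.0005,0],[1,0,0,0,0],[1,0,0,0,0]]'
python3 -m jog '[[1,0,0,0.0005,0],[1,0,0,0,0],[1,0,0,0,0]]'
```

```text
clock: 13.12
tcp_pos: [0.4754, -0.203, 0.0713]
orientation: [0.0, 0.171, 0.985, -0.0]
wrist_force: [-2.9, 1.4, 2.5]
finger_gap: 0.0128
grip_force: 59.4
clock: 13.37
tcp_pos: [0.4754, -0.2029, 0.0713]
orientation: [0.0, 0.171, 0.985, -0.0]
wrist_force: [-2.3, 2.1, 6.6]
finger_gap: 0.0133
grip_force: 60.3
```

The carrier is down on the mirror at the expected height. Releasing gently, then raising the arm and backing off to look.

```bash
python3 -m jog '[[1,0,0,-0.0005,0],[1,0,0,0,0],[1,0,0,0,0]]' 20
python3 -m jog '[[0.6,0,0,0,0],[0.5,0,0,0,0],[0.4,0,0,0,0],[0.2,0,0,0,0],[0,0,0,0,0]]'
python3 -m jog '[[0,0,0,0,0],[0,0,0,0,0],[0,0,0,-0.005,0],[0,0,0,-0.01,0],[0,0,0,-0.02,0]]'
python3 -m jog '[[0,0,0,-0.03,0],[0,0,0,-0.03,0],[0,0,0,-0.03,0],[0,0,0.03,-0.03,0],[0,0,0.04,0,0]]'
python3 -m jog '[[0,0,0.04,0,0],[0,0,0.04,0,0],[0,0,0.04,0,0],[0,0,0.03,0,0],[0,0,0,0,0]]'
python3 -m jog '[[0,0,0.04,0,0],[0,0,0.03,0,0],[0,0,0.02,0,0],[0,0,0,0,0],[0,0,0,0,0]]'
python3 - <<'E'
from workcell import env
from h import *
import cv2
a=env.read_camera("top");b=env.read_camera("side")["img"]
pickle.dump(a,open("t.pkl","wb"))
cv2.imwrite("pics/f.png",np.hstack([cv2.resize(x[:,:,::-1],(400,520),interpolation=cv2.INTER_CUBIC) for x in(a["img"][175:310,275:379],b[215:325,180:325])]))
E
```

```text
clock: 13.62
tcp_pos: [0.4754, -0.2029, 0.0713]
orientation: [0.0, 0.171, 0.985, -0.0]
wrist_force: [-2.7, 1.6, 6.4]
finger_gap: 0.0131
grip_force: 60.0
clock: 14.03
tcp_pos: [0.4755, -0.203, 0.0707]
orientation: [0.0, 0.171, 0.985, 0.0]
wrist_force: [-0.0, -0.1, -0.5]
finger_gap: 0.0424
grip_force: 0.0
clock: 14.45
tcp_pos: [0.474, -0.202, 0.105]
orientation: [-0.002, 0.171, 0.985, 0.001]
wrist_force: [0.6, 0.4, -0.4]
finger_gap: 0.0426
grip_force: 0.0
clock: 14.87
tcp_pos: [0.5016, -0.1403, 0.2327]
orientation: [0.006, 0.174, 0.985, -0.002]
wrist_force: [2.3, -0.2, 0.9]
finger_gap: 0.0429
grip_force: 0.0
clock: 15.28
tcp_pos: [0.5507, 0.0086, 0.2264]
orientation: [0.001, 0.168, 0.986, 0.001]
wrist_force: [0.4, -0.1, -0.1]
finger_gap: 0.0431
grip_force: 0.0
clock: 15.7
tcp_pos: [0.5797, 0.089, 0.2258]
orientation: [0.0, 0.17, 0.985, -0.0]
wrist_force: [0.5, -0.8, 0.1]
finger_gap: 0.0431
grip_force: 0.0
```

View pics/f.png

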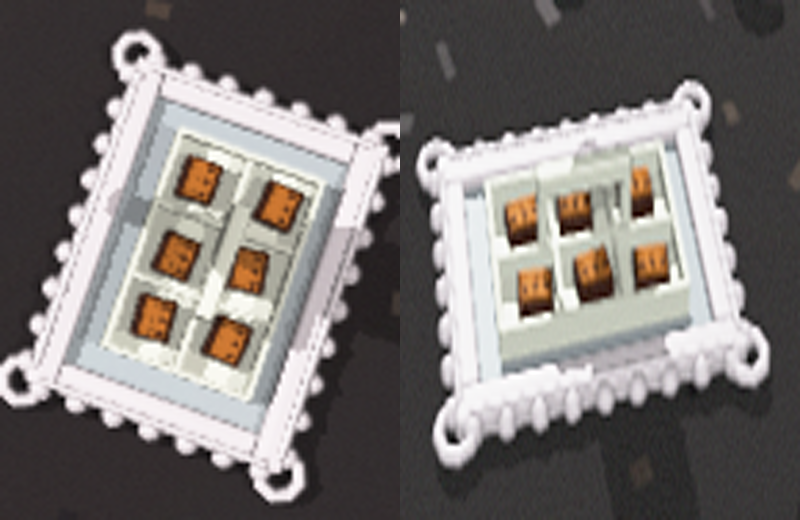

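The carrier lies flat on the mirror, inside the frame, centred and lengthwise, with all six chocolates upright and the gripper clear. Handing in.

```bash
python3 -c "
from workcell import env
print(env.hand_in())"
```

```text
the job is handed in; nothing more can be done
None
```

I slid the carrier clear of the lip, then lifted it and set it down flat, centred and lengthwise on the mirror with all six chocolates upright; the gripper has let go and the job was handed in at about 16 s.

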